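# Set out the bench for making up a solution

## Robot

A 6-joint arm with a two-finger parallel gripper is mounted at the origin on the work surface. World frame = base frame: x ahead of the robot, y to its left, z up, the work surface at z = 0. Lengths are in m, angles in rad, forces in N, time in s.
With the tool pointing down it reaches from about 0.35 to 0.775 m from the base axis. Payload 7.3 kg.
Tool frame: the origin (TCP) lies at the very end of the fingers, on their centre line; the grasp point (between the pads) lies 19 mm behind it; z points along the fingers, y is the line along which they close (so a half turn about z gives the same grasp; the last joint's range is limited). The gripper opens to 92 mm and grips with 3 to 60 N. Pads are 19 mm wide; open, the fingers measure 130 mm over their backs; the gripper's body (75 mm by 190 mm) begins 47 mm behind the grasp point.
Start: joints at [-1.383, 0.342, 1.524, -0, 1.275, -0.146], TCP at [0.172, -0.496, 0.196] pointing down, gripper open.
Joint ranges: [-2.53, 2.53], [-0.77, 2.02], [0.04, 2.7], [-1, 4.14], [0.28, 2.66], [-3.11, 3.11]. Speed limits (rad/s): [2.57, 2.57, 3.14, 3.14, 3.14, 3.14].

## Interface

Orientations are given as [roll, pitch, yaw] about the fixed x, y, z axes, in that order (R = Rz(yaw) Ry(pitch) Rx(roll)).
In Python, from cell import * gives the robot as it stands.
- The arm moves only by the tool step_arm, never from a script. Its argument "commands" is a list of rows, each a list of 7 numbers: the opening, from 0 (shut) to 1 (fully open), then the shift along the world's x, y, z in cm, then the turn, a rotation vector about the world's x, y, z in rad. A call has 1 to 5 rows; each row is the pose to reach, as a shift and turn from the pose commanded when the call began; what a row does not reach only later rows make up. A row lasts 1/12 s, in which the tool goes at most 41.7 mm and 7.16 degrees, less where a joint would pass 70% of its speed; a pose out of reach is approached as far as the arm can. A call with a gripper value outside its range is refused whole. The fingers move at their own pace and stop on an object; "grip_force" is the grip in N (left out, the last holds). Time passes only in rows, so rows that repeat a pose let the fingers close. It gives the time, the measured TCP pose, the force, the opening and the grip force at its end, in the units of the state.
- observe(): the state, without advancing time (a new reading comes with each control period).
- read_camera(name): name is "scene" or "top" or "wrist"; returns the picture (480x640x3 uint8, red, green, blue); there is no depth.
- camera_model(name): a dict with "vfov" (degrees; the focal length in pixels is half the picture's height over the tangent of half this angle, whatever the lens; pixels are square), "cx", "cy" (the principal point, pixels), "k1" (the pictures are not rectified: a ray, as slopes to the right and down, at radius r is drawn at 1 + k1 r^2 times it, then the intrinsics apply), "world_to_cam" (4x4, takes a point from world to camera coordinates). Camera axes: x right, y up, looking along -z (the intrinsics and any distortion apply to the point x, -y, -z); pixel columns grow to the right and rows downward; lengths in m; the calibration is good to about 2 mm. A picture is of the moment at which its call begins: read the wrist's pose just before it. camera_model takes no time and is no camera call; for the wrist camera it gives the pose at the moment of the call.
- hand_in(): hands the job in; it is judged then, once.
The state is a dict: "time": time; "qpos": joint angles; "qvel": joint speeds; "joint_efforts": joint torques, N m; "tool_pos": TCP position; "tool_rot": TCP orientation; "contact_force": force on the tool from outside, world axes, zero at the start; "torque": the same for the moment, N m; "opening": finger opening in m; "grip_force": force on a finger pad.
Only numpy, scipy, OpenCV 4.12 (cv2) and the standard library are available. Lean on these libraries where they do the work, as an engineer would, in place of code of your own. Each camera call takes 0.05 s, during which the arm holds its last target. There are 200 camera calls.

## Task

Get the bench ready for making up a solution: stand the beaker in the middle of the stirrer's plate with the stirring bar lying inside it and the watch glass centred on its mouth as a cover, set the empty weighing dish in the middle of the balance pan, and stand the reagent jar on the bench midway between the stirrer and the balance, in line with the plate and the pan. Set the beaker, watch glass, dish and jar down gently, never letting them fall, and leave the crucible, wash bottle and mortar where they stand.

Things in the scene. Friction and masses are not known exactly. Their poses are not given: they have to be found in the camera images.
- stirrer: Magnetic hotplate stirrer, fixed: white box 150 mm wide (y) and 200 mm deep with two black knobs on the front (which faces the robot, -x) and a round white plate of 135 mm diameter on top. Origin on the bench straight below the centre of the plate; the plate's upper face is 95 mm above it. The box reaches 120 mm to the front of the origin (knobs to 134 mm), 80 mm to the back and 75 mm to each side. It and the balance may stand either way round, one left and one right.
- balance: Electronic balance, fixed: white plastic box 170 mm wide (y) with a lower front part with display and keys, and a round steel pan of 120 mm diameter. Origin on the bench straight below the centre of the pan; the pan's upper face is 70 mm above it. It reaches 145 mm to the front (-x) of the origin, 75 mm to the back and 85 mm to each side; box 58 mm high, front part 43 mm.
- beaker: Glass beaker standing upright, open at the top: outside diameter 56 mm, height 80 mm, wall 3.5 mm (mouth 49 mm), floor 4 mm thick, about 70 g. Origin at the centre of its underside, z points up through it.
- stir_bar: Magnetic stirring bar: white eight-sided rod 34 mm between its shoulders (about 41 mm with the rounded ends), 9 mm across, lying on the bench, 12 g. Origin at its centre (4.5 mm above the bench), x along the rod.
- watch_glass: Watch glass: round shallow glass dish, 68 mm across its rim, 12 mm high, hollow side up; its edge is an upright band from 7.5 to 12 mm above the underside, below that it narrows to a 26 mm flat belly. About 30 g. Origin at the centre of its underside, z points up through it. On the beaker the belly hangs about 3 mm into the mouth and the rim overhangs the beaker by 6 mm all round.
- dish: Weighing dish: small round aluminium dish with steep sides, 57 mm across the top, 52 mm at the foot, 18 mm high, 20 g. Origin at the centre of its underside, z points up through it.
- jar: Reagent jar: squat closed brown glass jar, diameter 62 mm (to a height of 64 mm), with a black ribbed screw cap of 58 mm diameter from 70 to 90 mm height; about 200 g. Origin at the centre of its underside, z points up through it.
- crucible: Small white porcelain crucible with its lid on, 43 mm across the lid, 43 mm high. Not part of the job; stays. Origin at the centre of its underside.
- wash_bottle: Wash bottle: clear plastic bottle 60 mm in diameter, about 180 mm high with its bent white spout tube. Not part of the job; stays. Origin at the centre of its underside.
- mortar: White porcelain mortar, 90 mm across the rim, 55 mm high, with the pestle standing in it (to about 100 mm). Not part of the job; stays. Origin at the centre of its underside.
Things that resemble listed ones, but are neither listed nor needed, are in the scene too. What is shaped like the beaker but blue is not meant.

How it is judged:
At the end, for the whole second after the job is handed in: All at rest: beaker on plate, within 15 mm of its centre; bar flat in beaker; watch glass level on it within 12 mm; dish on pan within 15 mm; jar upright on bench, under 195 mm from plate and pan centres, under 55 mm before or behind either; crucible, wash bottle, mortar moved under 20 mm (horizontal distance between beaker and stirrer below 0.015 m and z of beaker in the frame of stirrer between 0.091 and 0.099 m and angle between each of beaker, dish, jar's own z axis and vertical below 0.1 rad and horizontal distance between stir_bar and beaker below 0.02 m and z of stir_bar in the frame of beaker between 0.004 and 0.02 m and horizontal distance between watch_glass and beaker below 0.012 m and z of watch_glass in the frame of beaker between 0.07 and 0.083 m and angle between watch_glass's own z axis and vertical below 0.15 rad and horizontal distance between dish and balance below 0.015 m and z of dish in the frame of balance between 0.066 and 0.074 m and horizontal distance between jar and stirrer below 0.195 m and horizontal distance between jar and balance below 0.195 m and x of jar in the frame of stirrer between -0.055 and 0.055 m and x of jar in the frame of balance between -0.055 and 0.055 m and height (world z) of jar below 0.005 m and distance of each of crucible, wash_bottle, mortar from where it was at the start of the episode below 0.02 m and linear speed of each of beaker, stir_bar, watch_glass, dish, jar below 0.02 m/s); the robot touches nothing.
It fails at once if the crucible, wash bottle or mortar is knocked: shifted more than 25 mm or tipped (distance of any of crucible, wash_bottle, mortar from where it was at the start of the episode above 0.025 m or angle between any of crucible, wash_bottle, mortar's own z axis and vertical above 0.3 rad).
It fails at once if the beaker is dropped: falls faster than 0.6 m/s (about 2 cm) while out of the fingers (contact force between the fingers and beaker below 0.02 N and linear speed of beaker above 0.6 m/s).
It fails at once if the watch glass is dropped: falls faster than 0.6 m/s (about 2 cm) while out of the fingers (contact force between the fingers and watch_glass below 0.02 N and linear speed of watch_glass above 0.6 m/s).
It fails at once if the weighing dish is dropped: falls faster than 0.6 m/s (about 2 cm) while out of the fingers (contact force between the fingers and dish below 0.02 N and linear speed of dish above 0.6 m/s).
It fails at once if the jar is dropped: falls faster than 0.6 m/s (about 2 cm) while out of the fingers (contact force between the fingers and jar below 0.02 N and linear speed of jar above 0.6 m/s).
It also fails if it takes over 136 s, if anything falls off the work surface, if the arm or the gripper's body presses on something with over 40 N, if the wrist force passes 120 N, or if a joint passes its speed limit or range.

## Working session

There is one attempt and no reset: what is moved stays moved. The work goes in short steps, Python scripts to look and compute and a tool call to move; the robot and the scene stay as the last step left them, time stands still between calls to the robot, and variables do not carry over. Pictures are saved under pics/ and viewed, at most 14 in all, crops included, and the job is handed in when it is done.

Besides the shell and the picture viewer there is one more tool, called after "Emit:" by a JSON object that holds its "op" and its "data". step_arm: Moves the arm, as the interface text tells. Its arguments: {"type":"object","properties":{"commands":{"type":"array"},"grip_force":{"type":"number"}},"required":["commands"]}

```bash
mkdir -p pics; ls; cat > h.py <<'E'
from cell import *
import numpy as np, cv2
def ray(m,u,v):
    f=240/np.tan(np.radians(m["vfov"])/2)
    d=np.array([(u-m["cx"])/f,(v-m["cy"])/f]); p=d.copy()
    for _ in range(20): p=d/(1+m["k1"]*(p@p))
    W=np.linalg.inv(np.array(m["world_to_cam"]))
    return W[:3,3], W[:3,:3]@np.array([p[0],-p[1],-1])
def at(m,u,v,z):
    o,d=ray(m,u,v); return o+d*(z-o[2])/d[2]
def pix(m,P):
    f=240/np.tan(np.radians(m["vfov"])/2)
    c=(np.array(m["world_to_cam"])@np.append(P,1))[:3]
    p=np.array([c[0],-c[1]])/-c[2]; p=p*(1+m["k1"]*(p@p))
    return p*f+[m["cx"],m["cy"]]
def snap(n,f):
    im=read_camera(n); cv2.imwrite("pics/"+f,im[:,:,::-1]); return im
E
python3 - <<'E'
from h import *
for n in("scene","top"):
    snap(n,n+"1.png"); m=camera_model(n); print(n,m["vfov"],m["k1"],np.linalg.inv(m["world_to_cam"])[:3].round(3))
print(observe())
E
```

```text
pics
scene 44.011960686211516 -0.12109238940763352 [[-0.349 -0.659  0.667  1.562]
 [ 0.937 -0.258  0.235  0.369]
 [ 0.017  0.707  0.707  1.131]]
top 50.08034658138816 -0.05228358047023673 [[ 0.065  0.977 -0.204  0.289]
 [-0.998  0.065 -0.007 -0.016]
 [ 0.006  0.204  0.979  1.15 ]]
{'time': 0.1, 'qpos': array([-1.38303520e+00,  3.42659699e-01,  1.52490156e+00, -2.46840710e-05,
        1.27538506e+00, -1.45999216e-01]), 'qvel': array([-0.00207107, -0.00185339, -0.0038066 ,  0.00260126,  0.00218164,
       -0.00101047]), 'joint_efforts': array([ 1.94572960e-03, -4.32005703e+01, -2.44694549e+01,  7.19447667e-02,
        5.26295300e-02, -3.39239284e-05]), 'tool_pos': array([ 0.17192864, -0.49563508,  0.19521799]), 'tool_rot': array([-3.14024996e+00, -1.73578748e-04,  3.33767425e-01]), 'contact_force': array([-1.24210893, -1.05724651, -0.10945509]), 'torque': array([0.04084373, 0.01379996, 0.02598148]), 'grip_force': 0.0, 'opening': 0.09156569999178642}
```

View pics/scene1.png

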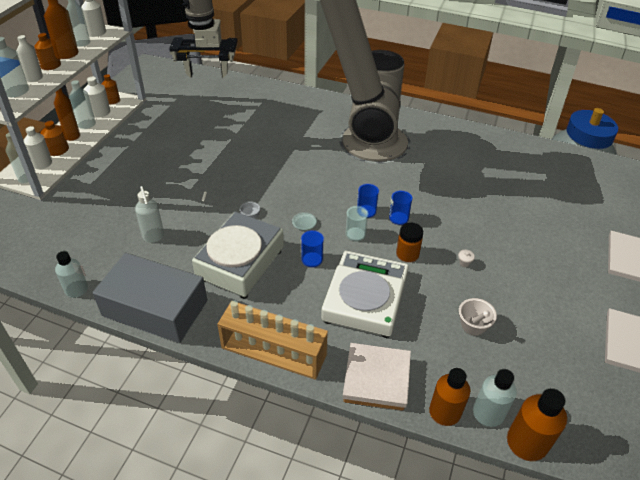

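View pics/top1.png

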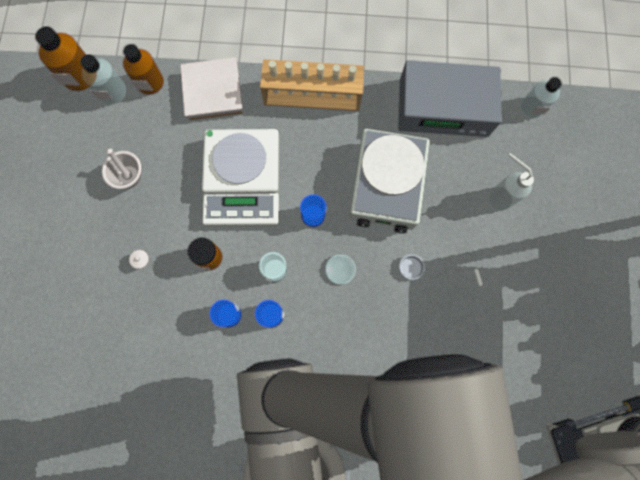

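Top view: balance is on the left (pan ≈ 239,159) and stirrer on the right (plate ≈ 394,165). Beaker ≈ (273,267), watch glass (341,269), dish (411,267), bar (478,277), jar (205,253). A blue beaker at (313,211) sits in the gap, in front of the jar's spot.

```bash
cat > ov.py <<'E'
from h import *
# name: (u,v guess of circle centre, its z, radius)
G={"plate":(394,165,.095,.0675),"pan":(239,159,.070,.06),"beaker":(273,261,.08,.028),"wg":(341,268,.012,.034),
"dish":(412,266,.018,.0285),"jar":(202,249,.09,.029),"blueM":(313,204,.08,.028),"bar":(478,277,.0045,.004),"wash":(519,187,.1,.03),"cruc":(138,258,.043,.0215),"mort":(122,169,.055,.045),"blue1":(225,307,.08,.028),"blue2":(269,307,.08,.028)}
E
python3 - <<'E'
from ov import *
im=cv2.imread("pics/top1.png"); m=camera_model("top"); s=4
big=cv2.resize(im,None,fx=s,fy=s,interpolation=cv2.INTER_CUBIC)
for k,(u,v,z,r) in G.items():
    P=at(m,u,v,z); print(k,P.round(3),np.hypot(*P[:2]).round(3))
    for zz,col in((z,(0,0,255)),):
        c=[pix(m,[P[0]+r*np.cos(t),P[1]+r*np.sin(t),zz]) for t in np.linspace(0,6.28,60)]
        cv2.polylines(big,[np.int32((np.array(c)+.5)*s-.5)],True,col,1)
a=big[4*120:4*295,4*185:4*345]; b=big[4*120:4*295,4*325:4*500]
cv2.imwrite("pics/a.png",np.vstack([a])[:600*2][:, :]); cv2.imwrite("pics/b.png",b)
c=cv2.resize(np.hstack([a[:,:],b]),None,fx=.595,fy=.595,interpolation=cv2.INTER_AREA); print(c.shape); cv2.imwrite("pics/c.png",c)
E
```

```text
plate [ 0.67  -0.17   0.095] 0.692
pan [0.67 0.17 0.07] 0.691
beaker [0.446 0.075 0.08 ] 0.452
wg [ 0.45  -0.072  0.012] 0.456
dish [ 0.464 -0.23   0.018] 0.518
jar [0.46  0.225 0.09 ] 0.512
blueM [ 0.575 -0.001  0.08 ] 0.575
bar [ 0.451 -0.383  0.004] 0.591
wash [ 0.638 -0.441  0.1  ] 0.776
cruc [0.438 0.374 0.043] 0.576
mort [0.635 0.433 0.055] 0.769
blue1 [0.344 0.166 0.08 ] 0.382
blue2 [0.35  0.075 0.08 ] 0.358
(416, 797, 3)
```

View pics/c.png

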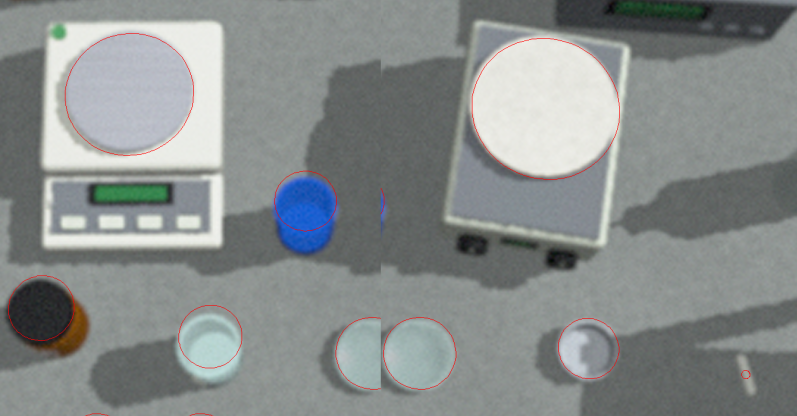

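Overlay fits well (plate, pan, glass and dish circles match; beaker is about 4 mm nearer in x). The bar lies at about (0.449, -0.384) with yaw ≈ 0.3. The jar target (0.67, 0.0) is clear. I'll go to the bar first.

Emit:
{"op": "step_arm", "data": {"commands": [[1,4,1.6,0,0,0,0],[1,8,3.2,0,0,0,0],[1,12,4.8,0,0,0,0],[1,14,5.5,-2,0,0,0],[1,14,5.5,-4,0,0,0]], "grip_force": 15}}

```text
time: 0.52
tool_pos: [0.3166, -0.4395, 0.156]
tool_rot: [3.139, -0.002, 0.338]
contact_force: [-1.6, 0.1, -0.8]
opening: 0.092
grip_force: 0.0
```

Emit:
{"op": "step_arm", "data": {"commands": [[1,4,1.6,0,0,0,0],[1,8,3.2,0,0,0,0],[1,12,4.8,0,0,0,0],[1,13.6,5.6,0,0,0,-0.03],[1,13.6,5.6,0,0,0,-0.03]]}}

```text
time: 0.93
tool_pos: [0.4517, -0.3823, 0.1551]
tool_rot: [-3.141, -0.001, 0.307]
contact_force: [-0.5, 0.7, 0.1]
opening: 0.0916
grip_force: 0.0
```

```bash
python3 - <<'E'
from h import *
o=observe(); m=camera_model("wrist"); im=snap("wrist","w1.png"); print(o["tool_pos"],o["tool_rot"],o["time"],pix(m,[.449,-.384,.0045]),m["vfov"])
import pickle; pickle.dump(m,open("w1.pkl","wb"))
E
```

```text
[ 0.45174084 -0.3823029   0.15505   ] [-3.14059109e+00 -1.11121874e-03  3.07092049e-01] 0.9333 [315.91829533 214.58416202] 59.667919619087115
```

View pics/w1.png

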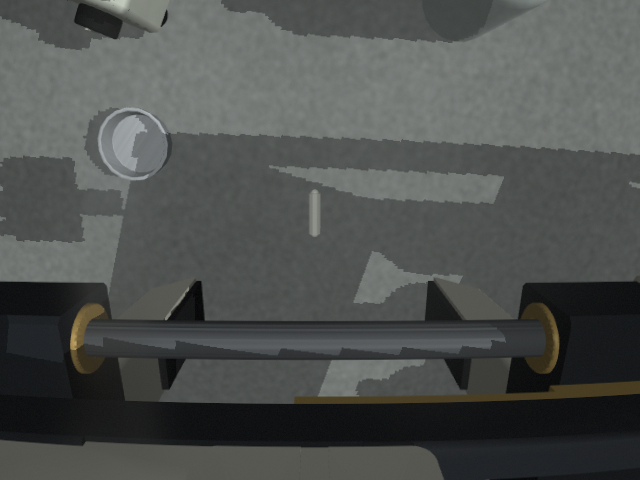

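The bar shows vertical from (315,190) to (315,237), within 1 px of the prediction and square to the fingers. The measurement holds, so I'll descend and grip.

Emit:
{"op": "step_arm", "data": {"commands": [[1,0,0,-4,0,0,0],[1,0,0,-8,0,0,0],[0.5,0,0,-12,0,0,0],[0.5,0,0,-14,0,0,0],[0.5,0,0,-15.2,0,0,0]]}}

```text
time: 1.4
tool_pos: [0.4452, -0.384, 0.0004]
tool_rot: [-3.136, 0.003, 0.303]
contact_force: [-0.5, -0.1, 0.2]
opening: 0.0762
grip_force: 0.0
```

Emit:
{"op": "step_arm", "data": {"commands": [[0.5,0,0,0,0,0,0],[0,0,0,0,0,0,0],[0,0,0,0,0,0,0],[0,0,0,0,0,0,0],[0,0,0,0,0,0,0]]}}

```text
time: 1.82
tool_pos: [0.4487, -0.3859, 0.0055]
tool_rot: [3.139, -0.001, 0.304]
contact_force: [0.8, -0.0, -0.1]
opening: 0.0431
grip_force: 0.0
```

Emit:
{"op": "step_arm", "data": {"commands": [[0,0,0,0,0,0,0],[0,0,0,0,0,0,0],[0,0,0,0,0,0,0],[0,0,0,0,0,0,0],[0,0,0,0,0,0,0]]}}

```text
time: 2.23
tool_pos: [0.4481, -0.385, 0.0038]
tool_rot: [3.142, 0.0, 0.304]
contact_force: [-0.4, 0.5, -1.3]
opening: 0.0098
grip_force: 0.0
```

Emit:
{"op": "step_arm", "data": {"commands": [[0,0,0,0,0,0,0],[0,0,0,0,0,0,0],[0,0,0,0,0,0,0],[0,0,0,1,0,0,0],[0,0,0,2,0,0,0]]}}

```text
time: 2.65
tool_pos: [0.4477, -0.3847, 0.0241]
tool_rot: [-3.14, 0.001, 0.304]
contact_force: [0.4, -0.8, 0.0]
opening: 0.0007
grip_force: 0.0
```

Emit:
{"op": "step_arm", "data": {"commands": [[0,0,0,3,0,0,0],[0,0,0,6,0,0,0],[0,0,2,9,0,0,0],[0,0,5,12,0,0,0],[0,0,8,13,0,0,0]]}}

```text
time: 3.07
tool_pos: [0.4495, -0.3063, 0.1593]
tool_rot: [3.134, -0.004, 0.302]
contact_force: [2.1, 0.3, 0.4]
opening: 0.0004
grip_force: 0.0
```

Emit:
{"op": "step_arm", "data": {"commands": [[0,0,3.5,0,0,0,0],[0,0,7,0,0,0,0],[0,0,10.5,0,0,0,0],[0,0,14,0,0,0,0],[0,0,17.5,0,0,0,0]]}}

```text
time: 3.48
tool_pos: [0.448, -0.1286, 0.1552]
tool_rot: [3.14, -0.002, 0.303]
contact_force: [0.6, -0.2, 0.1]
opening: 0.0007
grip_force: 0.0
```

Emit:
{"op": "step_arm", "data": {"commands": [[0,0,3,0,0,0,0],[0,0,5,0,0,0,0],[0,0,6,0,0,0,0],[0,0,6,0,0,0,0],[0,0,6,0,0,0,0]]}}

```text
time: 3.9
tool_pos: [0.4485, -0.0705, 0.1545]
tool_rot: [3.14, -0.001, 0.305]
contact_force: [-0.2, -0.4, -0.5]
opening: 0.0006
grip_force: 0.0
```

```bash
python3 - <<'E'
from h import *
o=observe(); m=camera_model("wrist"); im=snap("wrist","w2.png"); print(o["tool_pos"],o["tool_rot"],o["time"],pix(m,[.441,.075,.08]),pix(m,[.45,-.072,.012]))
import pickle; pickle.dump(m,open("w2.pkl","wb"))
E
```

```text
[ 0.44846701 -0.07048073  0.15453415] [ 3.14022040e+00 -9.21313911e-04  3.04848440e-01] 3.9 [ 95.82428524 179.26475654] [316.9131947 211.5718314]
```

View pics/w2.png

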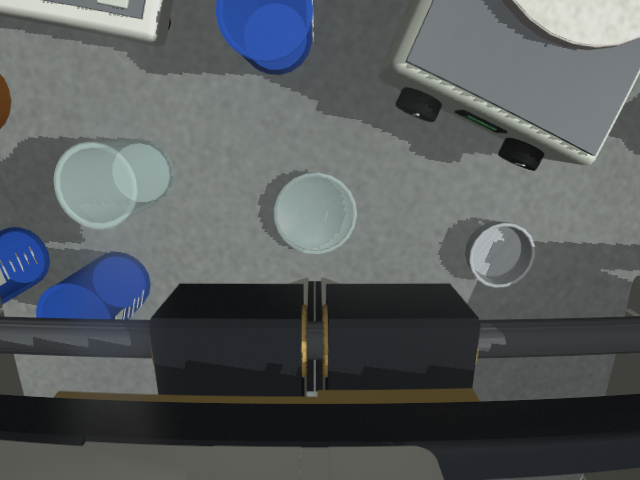

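The grip missed: the fingers shut empty and no bar is between them. Watch glass at (315,213) and dish at (502,255) match the map; the beaker's rim is at (96,185). I'll refine these and locate the bar again in the top view.

```bash
python3 - <<'E'
from h import *
import pickle
m=pickle.load(open("w2.pkl","rb"))
for k,u,v,z in(("beaker",96,185,.08),("beakerfloor",141,172,.004),("wg",315.5,213,.012),("dish",502,255,.018)): print(k,at(m,u,v,z).round(4))
im=snap("top","top2.png"); s=im[250:310,440:520]; cv2.imwrite("pics/bar2.png",cv2.resize(s[:,:,::-1],None,fx=6,fy=6,interpolation=cv2.INTER_CUBIC))
print(pix(camera_model("top"),[.448,-.3846,.0045]))
E
```

```text
beaker [0.4374 0.0742 0.08  ]
beakerfloor [0.437 0.075 0.004]
wg [ 0.4485 -0.0713  0.012 ]
dish [ 0.4627 -0.2291  0.018 ]
[478.90626111 278.44718846]
```

View pics/bar2.png

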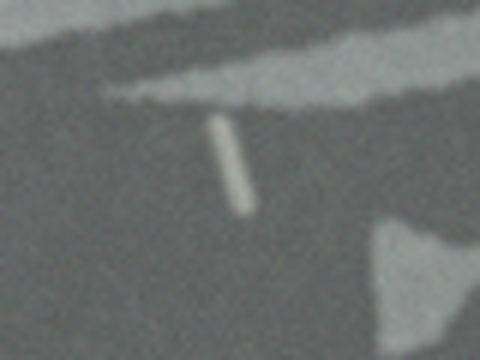

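The bar is unmoved at top pixel (478.7, 277.5), so I gripped too high. I'll take the nearby beaker first and fetch the bar lower down afterwards.

Emit:
{"op": "step_arm", "data": {"commands": [[1,0,3.6,0,0,0,-0.1],[1,-0.5,7.2,0,0,0,-0.2],[1,-1.1,10.8,0,0,0,-0.305],[1,-1.1,14.5,0,0,0,-0.305],[1,-1.1,14.5,0,0,0,-0.305]], "grip_force": 10}}

```text
time: 4.42
tool_pos: [0.4367, 0.0788, 0.1539]
tool_rot: [-3.14, 0.0, 0.001]
contact_force: [-0.2, -0.1, 1.0]
opening: 0.0294
grip_force: 0.0
```

Emit:
{"op": "step_arm", "data": {"commands": [[1,0,0,0,0,0,0],[1,0,0,0,0,0,0],[1,0,0,0,0,0,0],[1,0,0,0,0,0,0],[1,0,0,-2,0,0,0]]}}

```text
time: 4.83
tool_pos: [0.4398, 0.0737, 0.1363]
tool_rot: [3.141, -0.007, -0.003]
contact_force: [1.8, 0.4, -0.4]
opening: 0.0625
grip_force: 0.0
```

Emit:
{"op": "step_arm", "data": {"commands": [[1,0,0,0,0,0,0],[1,0,0,0,0,0,0],[1,0,0,0,0,0,0],[1,0,0,0,0,0,0],[1,0,0,-2,0,0,0]]}}

```text
time: 5.25
tool_pos: [0.4401, 0.0748, 0.117]
tool_rot: [3.141, -0.008, -0.001]
contact_force: [1.2, 0.6, 0.1]
opening: 0.0909
grip_force: 0.0
```

Emit:
{"op": "step_arm", "data": {"commands": [[1,0,0,-2,0,0,0],[1,0,0,-4,0,0,0],[1,0,0,-6,0,0,0],[1,0,0,-7.5,0,0,0],[1,0,0,-8.4,0,0,0]]}}

```text
time: 5.67
tool_pos: [0.4367, 0.0749, 0.0289]
tool_rot: [3.141, 0.001, -0.001]
contact_force: [-0.1, -0.8, 0.4]
opening: 0.0916
grip_force: 0.0
```

Emit:
{"op": "step_arm", "data": {"commands": [[0.5,0,0,0,0,0,0],[0.5,0,0,0,0,0,0],[0.5,0,0,0,0,0,0],[0.5,0,0,0,0,0,0],[0.5,0,0,0,0,0,0]]}}

```text
time: 6.08
tool_pos: [0.4377, 0.075, 0.0307]
tool_rot: [3.141, -0.002, -0.001]
contact_force: [0.5, -0.6, -0.4]
opening: 0.0629
grip_force: 0.0
```

Emit:
{"op": "step_arm", "data": {"commands": [[0.4,0,0,0,0,0,0],[0.4,0,0,0,0,0,0],[0.4,0,0,0,0,0,0],[0.4,0,0,0,0,0,0],[0.4,0,0,0,0,0,0]]}}

```text
time: 6.5
tool_pos: [0.4374, 0.075, 0.0303]
tool_rot: [3.142, -0.001, -0.001]
contact_force: [-0.9, 1.2, 5.5]
opening: 0.0556
grip_force: 10.0
```

Beaker gripped (55.6 mm, 10 N). Lift and carry it to the plate.

Emit:
{"op": "step_arm", "data": {"commands": [[0.4,0,0,1,0,0,0],[0.4,0,0,3.5,0,0,0],[0.4,0,0,6.5,0,0,0],[0.4,0,0,9.5,0,0,0],[0.4,0,0,12,0,0,0]]}}

```text
time: 6.92
tool_pos: [0.437, 0.075, 0.1516]
tool_rot: [3.141, -0.001, -0.001]
contact_force: [1.4, -0.0, -1.6]
opening: 0.0555
grip_force: 10.0
```

Emit:
{"op": "step_arm", "data": {"commands": [[0.4,1,-1,1,0,0,0],[0.4,3,-3,1,0,0,0],[0.4,5,-5.2,1,0,0,0],[0.4,7.4,-7.7,1,0,0,0],[0.4,9.8,-10.2,1,0,0,0]]}}

```text
time: 7.33
tool_pos: [0.5355, -0.028, 0.1598]
tool_rot: [3.142, 0.0, -0.001]
contact_force: [0.2, 1.2, -1.0]
opening: 0.0555
grip_force: 10.0
```

Emit:
{"op": "step_arm", "data": {"commands": [[0.4,2.4,-2.5,0,0,0,0],[0.4,4.8,-5,0,0,0,0],[0.4,7.2,-7.5,0,0,0,0],[0.4,9.6,-10,0,0,0,0],[0.4,11.5,-12.2,0,0,0,0]]}}

```text
time: 7.75
tool_pos: [0.651, -0.1508, 0.159]
tool_rot: [-3.142, 0.001, -0.002]
contact_force: [0.1, -0.2, -1.7]
opening: 0.0557
grip_force: 10.0
```

Emit:
{"op": "step_arm", "data": {"commands": [[0.4,1,-1,0,0,0,0],[0.4,2,-2.1,0,0,0,0],[0.4,2,-2.1,0,0,0,0],[0.4,2,-2.1,0,0,0,0],[0.4,2,-2.1,0,0,0,0]]}}

```text
time: 8.17
tool_pos: [0.6694, -0.1693, 0.1593]
tool_rot: [-3.141, 0.001, -0.001]
contact_force: [-0.3, 0.2, -0.8]
opening: 0.0559
grip_force: 10.0
```

```bash
python3 - <<'E'
from h import *
o=observe(); m=camera_model("wrist"); im=snap("wrist","w3.png"); print(o["tool_pos"],o["tool_rot"],o["time"],o["opening"])
im=im[:,:,::-1].copy()
c=[pix(m,[.67+.0675*np.cos(t),-.17+.0675*np.sin(t),.095]) for t in np.linspace(0,6.28,60)]
cv2.polylines(im,[np.int32(c)],True,(0,0,255),1); cv2.imwrite("pics/w3.png",im)
E
```

```text
[ 0.66935793 -0.16926629  0.15934773] [-3.14093522e+00  1.35316742e-03 -9.20027262e-04] 8.1667 0.055918979249903925
```

View pics/w3.png

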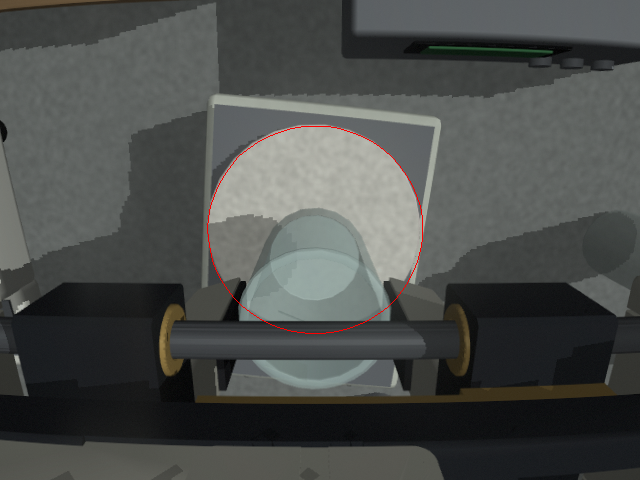

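The plate's edge coincides with the projected circle, centre about (316,229). I'll lower the beaker gently.

Emit:
{"op": "step_arm", "data": {"commands": [[0.4,0,0,-1,0,0,0],[0.4,0,0,-2,0,0,0],[0.4,0,0,-2.7,0,0,0],[0.4,0,0,-3,0,0,0],[0.4,0,0,-3.2,0,0,0]]}}

```text
time: 8.63
tool_pos: [0.6695, -0.1696, 0.1265]
tool_rot: [-3.141, 0.002, -0.001]
contact_force: [0.2, -0.5, -0.6]
opening: 0.0554
grip_force: 10.0
```

Emit:
{"op": "step_arm", "data": {"commands": [[0.4,0,0,-0.1,0,0,0],[0.4,0,0,-0.2,0,0,0],[0.4,0,0,-0.2,0,0,0],[0.4,0,0,-0.2,0,0,0],[0.4,0,0,-0.2,0,0,0]]}}

```text
time: 9.05
tool_pos: [0.6702, -0.1701, 0.1262]
tool_rot: [3.141, -0.001, -0.001]
contact_force: [-0.1, 0.1, -1.3]
opening: 0.0553
grip_force: 10.0
```

Emit:
{"op": "step_arm", "data": {"commands": [[0.65,0,0,0,0,0,0],[0.7,0,0,0,0,0,0],[0.9,0,0,0,0,0,0],[0.9,0,0,0,0,0,0],[0.9,0,0,0,0,0,0]]}}

```text
time: 9.47
tool_pos: [0.6701, -0.17, 0.1259]
tool_rot: [3.141, -0.0, -0.001]
contact_force: [0.0, -0.0, -0.5]
opening: 0.0796
grip_force: 0.0
```

Emit:
{"op": "step_arm", "data": {"commands": [[0.9,0,0,1,0,0,0],[0.9,0,0,3,0,0,0],[0.9,0,0,6,0,0,0],[0.9,0,0,9,0,0,0],[0.9,0,0,12,0,0,0]]}}

```text
time: 9.88
tool_pos: [0.6698, -0.1699, 0.248]
tool_rot: [3.141, -0.0, -0.001]
contact_force: [0.2, -1.3, 0.0]
opening: 0.0825
grip_force: 0.0
```

Emit:
{"op": "step_arm", "data": {"commands": [[0.5,-2.7,-2.6,0,0,0,0.1],[0.5,-5.4,-5.2,0,0,0,0.2],[0.5,-8.1,-7.8,0,0,0,0.304],[0.5,-10.8,-10.4,0,0,0,0.304],[0.5,-13.5,-13,0,0,0,0.304]], "grip_force": 25}}

```text
time: 10.3
tool_pos: [0.5337, -0.3009, 0.2469]
tool_rot: [3.14, -0.001, 0.304]
contact_force: [0.5, -1.3, 0.5]
opening: 0.0536
grip_force: 0.0
```

Emit:
{"op": "step_arm", "data": {"commands": [[0.4,-2.7,-2.6,-2,0,0,0],[0.4,-5.4,-5.2,-5,0,0,0],[0.4,-8.6,-8.45,-8,0,0,0],[0.4,-8.6,-8.45,-11,0,0,0],[0.4,-8.6,-8.45,-14,0,0,0]]}}

```text
time: 10.72
tool_pos: [0.4466, -0.3875, 0.1056]
tool_rot: [3.139, 0.0, 0.299]
contact_force: [0.9, -0.8, -0.2]
opening: 0.0366
grip_force: 0.0
```

Emit:
{"op": "step_arm", "data": {"commands": [[0.4,0,0,-3,0,0,0],[0.4,0,0,-6,0,0,0],[0.4,0,0,-8,0,0,0],[0.4,0,0,-9,0,0,0],[0.4,0,0,-9,0,0,0]]}}

```text
time: 11.13
tool_pos: [0.4483, -0.3837, 0.0142]
tool_rot: [-3.138, 0.002, 0.303]
contact_force: [0.5, 0.1, -0.1]
opening: 0.0365
grip_force: 0.0
```

Emit:
{"op": "step_arm", "data": {"commands": [[0.4,0,0,-0.5,0,0,0],[0.4,0,0,-1,0,0,0],[0.4,0,0,-1,0,0,0],[0.4,0,0,-1,0,0,0],[0.4,0,0,-1,0,0,0]]}}

```text
time: 11.55
tool_pos: [0.4494, -0.3849, 0.0067]
tool_rot: [3.14, -0.001, 0.303]
contact_force: [-0.5, -0.2, 0.1]
opening: 0.0366
grip_force: 0.0
```

Emit:
{"op": "step_arm", "data": {"commands": [[0.4,0,0,-0.3,0,0,0],[0.4,0,0,-0.55,0,0,0],[0.4,0,0,-0.55,0,0,0],[0.4,0,0,-0.55,0,0,0],[0.4,0,0,-0.55,0,0,0]]}}

```text
time: 11.97
tool_pos: [0.449, -0.3845, 0.0003]
tool_rot: [3.142, 0.0, 0.303]
contact_force: [0.5, -0.3, 0.6]
opening: 0.0369
grip_force: 0.0
```

Emit:
{"op": "step_arm", "data": {"commands": [[0,0,0,0,0,0,0],[0,0,0,0,0,0,0],[0,0,0,0,0,0,0],[0,0,0,0,0,0,0],[0,0,0,0,0,0,0]]}}

```text
time: 12.38
tool_pos: [0.449, -0.3845, 0.0004]
tool_rot: [3.141, 0.0, 0.303]
contact_force: [-0.7, 0.1, -0.1]
opening: 0.008
grip_force: 0.0
```

Emit:
{"op": "step_arm", "data": {"commands": [[0,0,0,0,0,0,0],[0,0,0,0,0,0,0],[0,0,0,0,0,0,0]]}}

```text
time: 12.63
tool_pos: [0.449, -0.3846, 0.0004]
tool_rot: [3.141, -0.0, 0.303]
contact_force: [0.3, 0.5, -0.6]
opening: 0.0003
grip_force: 0.0
```

Shut empty again with the TCP at 0.4 mm. I need a close look before trying again.

Emit:
{"op": "step_arm", "data": {"commands": [[0.4,0,0,3,0,0,0],[0.4,0,0,6,0,0,0],[0.4,0,0,8,0,0,0],[0.4,0,0,8,0,0,0],[0.4,0,0,8,0,0,0]]}}

```text
time: 13.05
tool_pos: [0.4495, -0.385, 0.0815]
tool_rot: [3.139, -0.001, 0.303]
contact_force: [0.8, -0.2, -0.7]
opening: 0.029
grip_force: 0.0
```

```bash
python3 - <<'E'
from h import *
o=observe(); m=camera_model("wrist"); im=snap("wrist","w4.png"); print(o["tool_pos"],o["opening"],pix(m,[.449,-.3845,.0]),pix(m,o["tool_pos"]),np.linalg.inv(m["world_to_cam"])[:3].round(3))
import pickle; pickle.dump(m,open("w4.pkl","wb"))
E
```

```text
[ 0.44952636 -0.3850456   0.08150499] 0.028999730476841245 [313.42151121 232.00586723] [314.81091429 273.57418702] [[ 0.299  0.921  0.249  0.515]
 [-0.954  0.288  0.08  -0.364]
 [ 0.002 -0.261  0.965  0.27 ]]
```

View pics/w4.png

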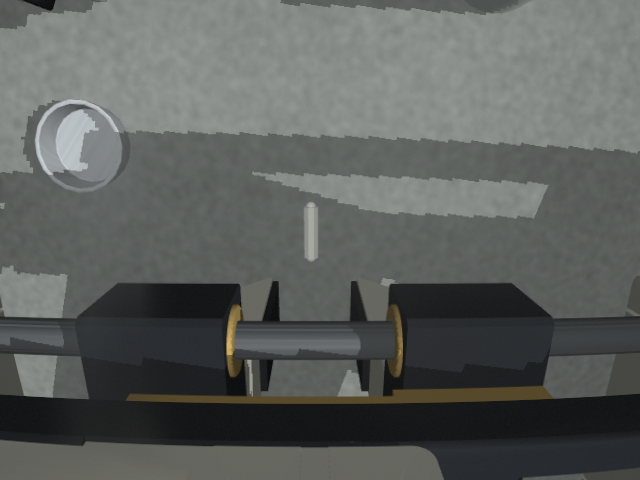

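The bar is at (311,232), right where the tool should have been, so the fingers may not be where the TCP reading implies. I'll check against the held beaker in w3 (floor ≈ (315,255), rim ≈ (315,318)).

```bash
python3 - <<'E'
from h import *
import pickle
m=pickle.load(open("w4.pkl","rb")); t=np.array([.4495,-.385,.0815])
c,s=np.cos(.303),np.sin(.303); ax=np.array([c,s,0]); ay=np.array([-s,c,0])
for z in(-.03,.05): print("beaker axis",z,pix(m,t+[0,0,z]))
for zz in(0,.019,.04,.06):
  print(zz,[pix(m,t+dx*ax+dy*ay+[0,0,zz]).round() for dx in(-.0095,.0095) for dy in(-.0145,.0145)])
im=cv2.imread("pics/w4.png")[180:400,190:450]; cv2.imwrite("pics/w4c.png",cv2.resize(im,None,fx=2.7,fy=2.7,interpolation=cv2.INTER_CUBIC))
E
```

```text
beaker axis -0.03 [314.55036382 254.76113839]
beaker axis 0.05 [315.08663537 320.71996569]
0 [array([345., 292.]), array([285., 292.]), array([345., 255.]), array([284., 255.])]
0.019 [array([348., 309.]), array([282., 309.]), array([349., 268.]), array([281., 268.])]
0.04 [array([352., 331.]), array([278., 331.]), array([353., 286.]), array([277., 286.])]
0.06 [array([357., 358.]), array([274., 358.]), array([358., 308.]), array([272., 308.])]
```

View pics/w4c.png

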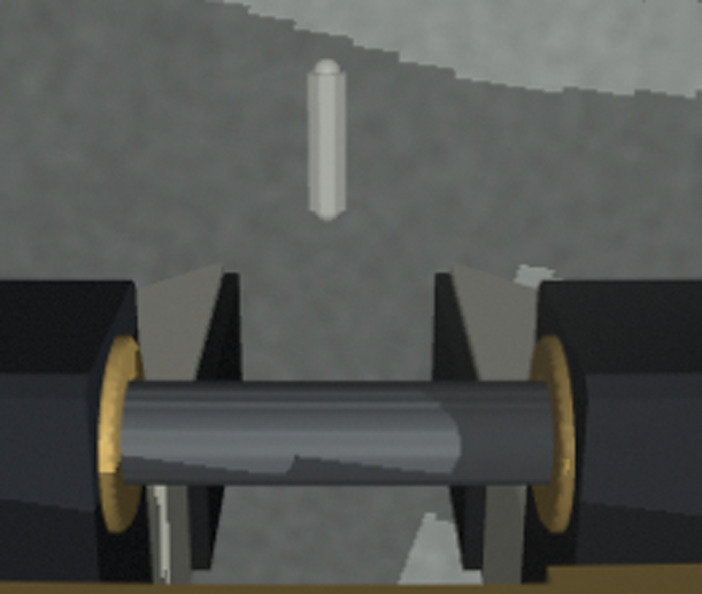

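The pads' visible ends fit a height about 33 mm above the reported TCP (v=282, 72 px apart for 29 mm). So the real fingertips are short of the TCP, which explains both misses. I'll probe down slowly and watch the force.

Emit:
{"op": "step_arm", "data": {"commands": [[0.4,0,0,-3,0,0,0],[0.4,0,0,-6,0,0,0],[0.4,0,0,-8,0,0,0],[0.4,0,0,-8.8,0,0,0],[0.4,0,0,-9.2,0,0,0]]}}

```text
time: 13.52
tool_pos: [0.4477, -0.3831, -0.0143]
tool_rot: [-3.137, 0.002, 0.303]
contact_force: [-0.9, 0.0, 0.5]
opening: 0.0363
grip_force: 0.0
```

Emit:
{"op": "step_arm", "data": {"commands": [[0.4,0,0,-0.3,0,0,0],[0.4,0,0,-0.6,0,0,0],[0.4,0,0,-0.8,0,0,0],[0.4,0,0,-0.8,0,0,0]]}}

```text
time: 13.85
tool_pos: [0.4493, -0.3848, -0.0191]
tool_rot: [3.141, -0.0, 0.303]
contact_force: [0.3, 0.7, -0.2]
opening: 0.0369
grip_force: 0.0
```

Emit:
{"op": "step_arm", "data": {"commands": [[0.4,0,0,-0.3,0,0,0],[0.4,0,0,-0.4,0,0,0],[0.4,0,0,-0.4,0,0,0],[0.4,0,0,-0.4,0,0,0]]}}

```text
time: 14.18
tool_pos: [0.4491, -0.3846, -0.0235]
tool_rot: [3.141, -0.0, 0.303]
contact_force: [0.4, 0.2, 0.4]
opening: 0.0366
grip_force: 0.0
```

Reported z is −23 mm with no contact, so the offset is real. Continuing.

Emit:
{"op": "step_arm", "data": {"commands": [[0.4,0,0,-0.2,0,0,0],[0.4,0,0,-0.4,0,0,0],[0.4,0,0,-0.4,0,0,0],[0.4,0,0,-0.4,0,0,0]]}}

```text
time: 14.52
tool_pos: [0.4489, -0.3844, -0.0279]
tool_rot: [-3.141, 0.0, 0.303]
contact_force: [-0.3, 0.7, -0.4]
opening: 0.0367
grip_force: 0.0
```

Emit:
{"op": "step_arm", "data": {"commands": [[0.4,0,0,-0.2,0,0,0],[0.4,0,0,-0.2,0,0,0],[0.4,0,0,-0.2,0,0,0]]}}

```text
time: 14.77
tool_pos: [0.449, -0.3845, -0.0298]
tool_rot: [-3.141, 0.0, 0.303]
contact_force: [0.1, 0.4, 0.4]
opening: 0.0369
grip_force: 0.0
```

Emit:
{"op": "step_arm", "data": {"commands": [[0.4,0,0,-0.2,0,0,0],[0.4,0,0,-0.2,0,0,0],[0.4,0,0,-0.2,0,0,0]]}}

```text
time: 15.02
tool_pos: [0.4493, -0.3848, -0.0306]
tool_rot: [3.141, -0.0, 0.303]
contact_force: [-2.0, 1.1, 8.1]
opening: 0.0364
grip_force: 4.0
```

Bench contact at −30.5 mm, so the true fingertips are 30.5 mm above the reported TCP. Back off slightly and grip.

Emit:
{"op": "step_arm", "data": {"commands": [[0.4,0,0,0.2,0,0,0],[0.2,0,0,0.2,0,0,0],[0,0,0,0.2,0,0,0],[0,0,0,0.2,0,0,0],[0,0,0,0.2,0,0,0]], "grip_force": 15}}

```text
time: 15.43
tool_pos: [0.4489, -0.3845, -0.0299]
tool_rot: [-3.141, 0.0, 0.303]
contact_force: [0.5, -0.7, 1.1]
opening: 0.0147
grip_force: 0.0
```

Emit:
{"op": "step_arm", "data": {"commands": [[0,0,0,0,0,0,0],[0,0,0,0,0,0,0],[0,0,0,0,0,0,0],[0,0,0,0,0,0,0]]}}

```text
time: 15.77
tool_pos: [0.449, -0.3845, -0.0297]
tool_rot: [-3.142, 0.0, 0.303]
contact_force: [-0.7, -0.5, -0.3]
opening: 0.0085
grip_force: 15.0
```

Bar gripped (8.5 mm, 15 N). Lift and carry over the beaker mouth.

Emit:
{"op": "step_arm", "data": {"commands": [[0,0,0,3,0,0,0],[0,0,0,7,0,0,0],[0,0,0,11,0,0,0],[0,0,0,15,0,0,0],[0,0,0,19,0,0,0]]}}

```text
time: 16.18
tool_pos: [0.4487, -0.3842, 0.1623]
tool_rot: [-3.142, 0.0, 0.303]
contact_force: [0.7, -0.8, -0.2]
opening: 0.0088
grip_force: 15.0
```

Emit:
{"op": "step_arm", "data": {"commands": [[0,1.5,1.5,3,0,0,0],[0,4,4,4,0,0,0],[0,6.6,6.4,4,0,0,0],[0,9.2,8.9,4,0,0,0],[0,11.8,11.4,4,0,0,0]]}}

```text
time: 16.6
tool_pos: [0.568, -0.2694, 0.2009]
tool_rot: [3.141, -0.001, 0.302]
contact_force: [0.1, -0.6, -0.4]
opening: 0.0085
grip_force: 15.0
```

Emit:
{"op": "step_arm", "data": {"commands": [[0,2.6,2.5,0,0,0,0],[0,5.2,5,0,0,0,0],[0,7.8,7.5,0,0,0,0],[0,9.5,9.2,0,0,0,0],[0,10.3,10.05,0,0,0,0]]}}

```text
time: 17.02
tool_pos: [0.6718, -0.1669, 0.1997]
tool_rot: [-3.141, -0.0, 0.306]
contact_force: [0.8, 0.4, -0.8]
opening: 0.0087
grip_force: 15.0
```

Emit:
{"op": "step_arm", "data": {"commands": [[0,0,0,0,0,0,0],[0,0,0,0,0,0,0],[0,0,0,0,0,0,0]]}}

```text
time: 17.27
tool_pos: [0.669, -0.1715, 0.2004]
tool_rot: [3.141, 0.001, 0.301]
contact_force: [-0.2, 0.1, 0.0]
opening: 0.0088
grip_force: 15.0
```

```bash
python3 - <<'E'
from h import *
o=observe(); m=camera_model("wrist"); im=snap("wrist","w5.png"); print(o["tool_pos"],o["opening"],o["grip_force"],pix(m,[.670,-.170,.175]))
import pickle; pickle.dump(m,open("w5.pkl","wb"))
E
```

```text
[ 0.66902651 -0.17154835  0.20036928] 0.00879588446347631 14.999829330481589 [312.63378709 254.78155571]
```

View pics/w5.png

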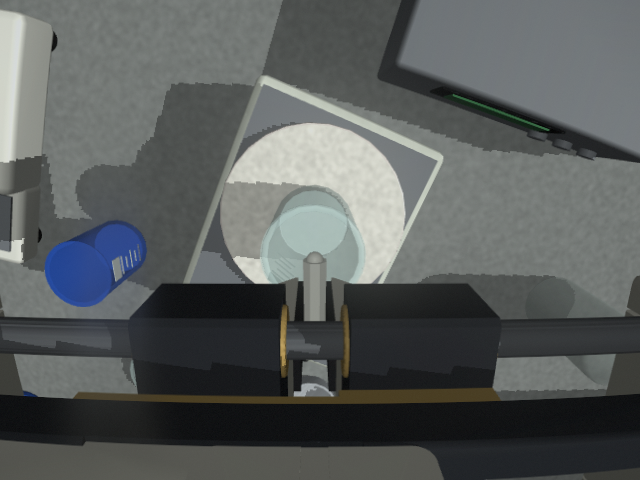

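The beaker rim centre is at (313,255), as predicted, and the bar is held level above it. Lower to just over the rim and release.

Emit:
{"op": "step_arm", "data": {"commands": [[0,0,0,-2,0,0,0],[0,0,0,-4,0,0,0],[0,0,0,-5,0,0,0],[0,0,0,-5.2,0,0,0],[0,0,0,-5.2,0,0,0]]}}

```text
time: 17.73
tool_pos: [0.6694, -0.1708, 0.1481]
tool_rot: [-3.141, 0.001, 0.302]
contact_force: [0.8, -0.2, -0.2]
opening: 0.0084
grip_force: 15.0
```

Emit:
{"op": "step_arm", "data": {"commands": [[0,0,0,0,0,0,0],[0,0,0,0,0,0,0],[0,0,0,0,0,0,0]]}}

```text
time: 17.98
tool_pos: [0.6706, -0.1703, 0.1496]
tool_rot: [3.14, -0.002, 0.303]
contact_force: [0.9, 0.5, 0.6]
opening: 0.0087
grip_force: 15.0
```

Emit:
{"op": "step_arm", "data": {"commands": [[0.3,0,0,0,0,0,0],[0.3,0,0,0,0,0,0],[0.3,0,0,0,0,0,0],[0.3,0,0,0,0,0,0],[0.3,0,0,0,0,0,0]]}}

```text
time: 18.4
tool_pos: [0.6701, -0.17, 0.1484]
tool_rot: [3.141, -0.0, 0.303]
contact_force: [-0.2, 0.2, 0.5]
opening: 0.0272
grip_force: 0.0
```

Emit:
{"op": "step_arm", "data": {"commands": [[0.6,0,0,2,0,0,0],[0.6,0,0,5,0,0,0],[0.8,-4,2,8,0,0,0],[1,-8,4,8,0,0,0],[1,-8,4,8,0,0,0]]}}

```text
time: 18.82
tool_pos: [0.5866, -0.1279, 0.2298]
tool_rot: [-3.141, 0.001, 0.304]
contact_force: [0.9, -0.3, 0.2]
opening: 0.0564
grip_force: 0.0
```

```bash
python3 - <<'E'
from h import *
o=observe(); m=camera_model("wrist"); im=snap("wrist","w6.png"); u,v=pix(m,[.67,-.17,.13]); print(o["tool_pos"],u,v)
u,v=int(u),int(v); c=im[max(v-90,0):v+90,max(u-110,0):u+110,::-1]; cv2.imwrite("pics/w6c.png",cv2.resize(c,None,fx=3,fy=3,interpolation=cv2.INTER_CUBIC))
E
```

```text
[ 0.58661317 -0.12792718  0.22981704] 411.58953919298057 128.36532955104556
```

View pics/w6c.png

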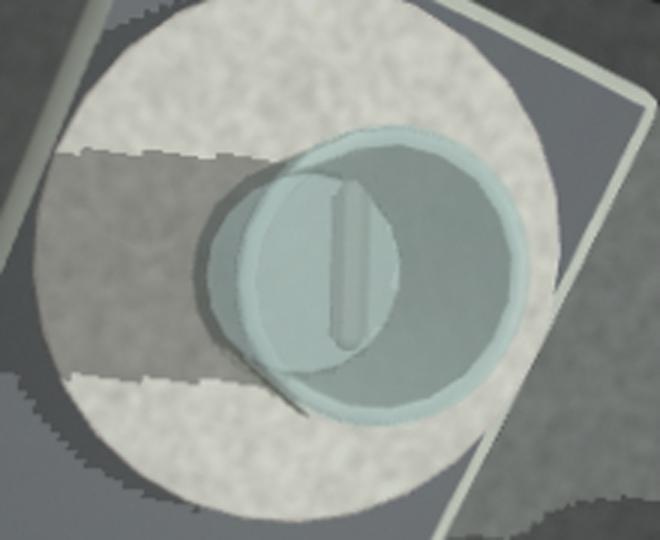

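The bar lies flat on the floor of the upright beaker (crop x 330–370), and the beaker is centred on the plate. Now the watch glass.

Emit:
{"op": "step_arm", "data": {"commands": [[1,-3.5,1.5,0,0,0,-0.1],[1,-7,3,-1,0,0,-0.2],[1,-10.5,4.4,-3,0,0,-0.303],[1,-14.2,5.9,-5,0,0,-0.303],[1,-14.2,5.9,-8,0,0,-0.303]]}}

```text
time: 19.28
tool_pos: [0.4447, -0.0693, 0.1497]
tool_rot: [3.141, -0.002, 0.0]
contact_force: [1.2, -0.2, -0.6]
opening: 0.0903
grip_force: 0.0
```

Emit:
{"op": "step_arm", "data": {"commands": [[1,0,0,-4,0,0,0],[1,0,0,-8,0,0,0],[1,0,0,-11,0,0,0],[1,0,0,-11,0,0,0],[1,0,0,-11,0,0,0]]}}

```text
time: 19.7
tool_pos: [0.4478, -0.071, 0.0378]
tool_rot: [-3.141, 0.003, -0.0]
contact_force: [0.4, -0.7, 0.3]
opening: 0.0917
grip_force: 0.0
```

```bash
python3 - <<'E'
from h import *
o=observe(); print(o["tool_pos"],o["tool_rot"],o["opening"])
E
```

```text
[ 0.44777142 -0.0710132   0.03778736] [-3.14076705e+00  2.74621966e-03 -2.86096874e-04] 0.0917375053788089
```

Emit:
{"op": "step_arm", "data": {"commands": [[1,0,0,-2,0,0,0],[1,0,0,-4,0,0,0],[1,0,0,-5.5,0,0,0],[1,0,0,-6.2,0,0,0],[1,0,0,-6.4,0,0,0]], "grip_force": 6}}

```text
time: 20.12
tool_pos: [0.4492, -0.0714, -0.0249]
tool_rot: [3.141, -0.001, -0.0]
contact_force: [-0.8, 0.3, -0.1]
opening: 0.0921
grip_force: 0.0
```

Emit:
{"op": "step_arm", "data": {"commands": [[0.6,0,0,0,0,0,0],[0.6,0,0,0,0,0,0],[0.6,0,0,0,0,0,0],[0.6,0,0,0,0,0,0],[0.6,0,0,0,0,0,0]]}}

```text
time: 20.53
tool_pos: [0.4486, -0.0712, -0.0249]
tool_rot: [3.141, -0.001, -0.0]
contact_force: [-1.2, 0.4, 4.1]
opening: 0.0668
grip_force: 6.0
```

Emit:
{"op": "step_arm", "data": {"commands": [[0.6,0,0,0,0,0,0],[0.6,0,0,0,0,0,0],[0.6,0,0,0,0,0,0]]}}

```text
time: 20.78
tool_pos: [0.4486, -0.0712, -0.025]
tool_rot: [3.141, -0.001, -0.0]
contact_force: [-0.7, 1.0, 6.2]
opening: 0.0668
grip_force: 6.0
```

Watch glass gripped. Lift and carry over the beaker.

Emit:
{"op": "step_arm", "data": {"commands": [[0.6,0,0,1,0,0,0],[0.6,0,0,3.5,0,0,0],[0.6,0,0,7,0,0,0],[0.6,0,0,10.5,0,0,0],[0.6,0,0,14,0,0,0]]}}

```text
time: 21.2
tool_pos: [0.4473, -0.0708, 0.1157]
tool_rot: [-3.141, 0.001, -0.0]
contact_force: [0.6, -1.0, -0.4]
opening: 0.0667
grip_force: 6.0
```

Emit:
{"op": "step_arm", "data": {"commands": [[0.6,0,0,3,0,0,0],[0.6,0,0,6,0,0,0],[0.6,0,0,7.5,0,0,0],[0.6,1,-0.5,8,0,0,0],[0.6,3,-1.3,8,0,0,0]]}}

```text
time: 21.62
tool_pos: [0.4778, -0.0838, 0.1966]
tool_rot: [3.141, -0.003, 0.0]
contact_force: [1.6, -0.5, -0.2]
opening: 0.0665
grip_force: 6.0
```

Emit:
{"op": "step_arm", "data": {"commands": [[0.6,2.5,-1.1,0,0,0,0],[0.6,5.5,-2.5,0,0,0,0],[0.6,8.5,-3.8,0,0,0,0],[0.6,11.5,-5.1,0,0,0,0],[0.6,14.5,-6.5,0,0,0,0]]}}

```text
time: 22.03
tool_pos: [0.624, -0.1494, 0.194]
tool_rot: [-3.141, 0.001, 0.0]
contact_force: [0.1, -0.2, 0.2]
opening: 0.0664
grip_force: 6.0
```

Emit:
{"op": "step_arm", "data": {"commands": [[0.6,2.5,-1.1,0,0,0,0],[0.6,4,-1.8,0,0,0,0],[0.6,4.65,-2.1,0,0,0,0],[0.6,4.65,-2.1,0,0,0,0],[0.6,4.65,-2.1,0,0,0,0]]}}

```text
time: 22.45
tool_pos: [0.6691, -0.1699, 0.1934]
tool_rot: [-3.141, 0.002, -0.0]
contact_force: [-0.3, -0.1, 0.4]
opening: 0.0664
grip_force: 6.0
```

```bash
python3 - <<'E'
from h import *
o=observe(); m=camera_model("wrist"); im=snap("wrist","w7.png"); t=o["tool_pos"]; print(t,o["opening"],o["grip_force"],pix(m,[.670,-.170,.175]),pix(m,t+[0,0,.0375]))
E
```

```text
[ 0.6690992  -0.16992219  0.19340588] 0.06644214402618406 6.000041227068351 [314.23607845 259.63481125] [313.81820847 306.55642295]
```

View pics/w7.png

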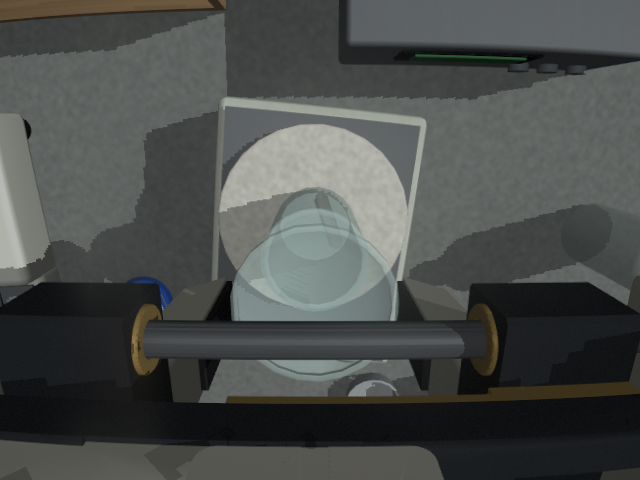

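The glass is held level, rim centre ≈ (315,301) above the beaker rim (313,259), and aligned within about 2 mm. Lower gently.

Emit:
{"op": "step_arm", "data": {"commands": [[0.6,-0.1,0,-1.5,0,0,0],[0.6,-0.1,0,-3,0,0,0],[0.6,-0.1,0,-3.8,0,0,0],[0.6,-0.1,0,-4.1,0,0,0],[0.6,-0.1,0,-4.3,0,0,0]]}}

```text
time: 22.92
tool_pos: [0.6681, -0.1697, 0.1514]
tool_rot: [-3.142, 0.0, -0.0]
contact_force: [-0.3, -0.2, -0.1]
opening: 0.0665
grip_force: 6.0
```

Emit:
{"op": "step_arm", "data": {"commands": [[0.6,0,0,-0.1,0,0,0],[0.6,0,0,-0.2,0,0,0],[0.6,0,0,-0.2,0,0,0],[0.6,0,0,-0.2,0,0,0],[0.6,0,0,-0.2,0,0,0]]}}

```text
time: 23.33
tool_pos: [0.6687, -0.1701, 0.1498]
tool_rot: [3.141, -0.001, -0.0]
contact_force: [-0.1, -0.5, -0.9]
opening: 0.0666
grip_force: 6.0
```

Emit:
{"op": "step_arm", "data": {"commands": [[0.6,0,0,-0.1,0,0,0],[0.6,0,0,-0.1,0,0,0],[0.6,0,0,-0.1,0,0,0]]}}

```text
time: 23.58
tool_pos: [0.6685, -0.17, 0.1483]
tool_rot: [3.142, 0.0, -0.0]
contact_force: [0.3, 0.5, -0.6]
opening: 0.0664
grip_force: 6.0
```

Emit:
{"op": "step_arm", "data": {"commands": [[0.6,0,0,-0.1,0,0,0],[0.6,0,0,-0.1,0,0,0],[0.6,0,0,-0.1,0,0,0]]}}

```text
time: 23.83
tool_pos: [0.6685, -0.17, 0.1472]
tool_rot: [3.142, 0.0, -0.0]
contact_force: [0.4, 0.2, 0.7]
opening: 0.0667
grip_force: 6.0
```

Emit:
{"op": "step_arm", "data": {"commands": [[0.6,0,0,-0.1,0,0,0],[0.6,0,0,-0.1,0,0,0],[0.6,0,0,-0.1,0,0,0]]}}

```text
time: 24.08
tool_pos: [0.6686, -0.1701, 0.1466]
tool_rot: [3.141, -0.0, -0.0]
contact_force: [-0.0, 0.5, 1.6]
opening: 0.0664
grip_force: 6.0
```

Seated. Release and go for the dish.

Emit:
{"op": "step_arm", "data": {"commands": [[0.76,0,0,0,0,0,0],[0.85,0,0,0,0,0,0],[1,0,0,0,0,0,0],[1,0,0,0,0,0,0],[1,0,0,0,0,0,0]]}}

```text
time: 24.5
tool_pos: [0.6685, -0.17, 0.1462]
tool_rot: [3.142, 0.0, -0.0]
contact_force: [-0.5, -0.2, 0.4]
opening: 0.0899
grip_force: 0.0
```

Emit:
{"op": "step_arm", "data": {"commands": [[1,0,0,1,0,0,0],[1,0,0,3,0,0,0],[1,0,0,6,0,0,0],[1,0,0,8,0,0,0],[1,0,0,8,0,0,0]]}}

```text
time: 24.92
tool_pos: [0.6706, -0.1707, 0.2331]
tool_rot: [3.138, -0.01, -0.0]
contact_force: [1.5, -0.4, 1.0]
opening: 0.0918
grip_force: 0.0
```

Emit:
{"op": "step_arm", "data": {"commands": [[1,-4,-1.1,0,0,0,0],[1,-8,-2.3,0,0,0,0],[1,-12,-3.4,0,0,0,0],[1,-16,-4.6,0,0,0,0],[1,-20,-5.7,0,0,0,0]]}}

```text
time: 25.33
tool_pos: [0.4665, -0.2271, 0.2262]
tool_rot: [3.141, 0.0, 0.0]
contact_force: [-0.4, -0.8, 0.1]
opening: 0.0918
grip_force: 0.0
```

Emit:
{"op": "step_arm", "data": {"commands": [[1,-0.6,-0.2,-4,0,0,0],[1,-0.6,-0.2,-8,0,0,0],[1,-0.6,-0.2,-12,0,0,0],[1,-0.6,-0.2,-16,0,0,0],[1,-0.6,-0.2,-17,0,0,0]]}}

```text
time: 25.75
tool_pos: [0.459, -0.2269, 0.0514]
tool_rot: [-3.136, 0.008, -0.001]
contact_force: [-1.3, 0.5, -0.6]
opening: 0.0919
grip_force: 0.0
```

```bash
python3 - <<'E'
from h import *
o=observe(); m=camera_model("wrist"); print(o["tool_pos"],o["opening"],pix(m,[.4627,-.2291,.018])); snap("wrist","w8.png")
im=read_camera("top"); cv2.imwrite("pics/t8.png",cv2.resize(im[130:220,340:450,::-1],None,fx=5,fy=5,interpolation=cv2.INTER_CUBIC))
E
```

```text
[ 0.45903586 -0.22688308  0.05138345] 0.09189103323034006 [318.40354347 246.00378896]
```

View pics/w8.png

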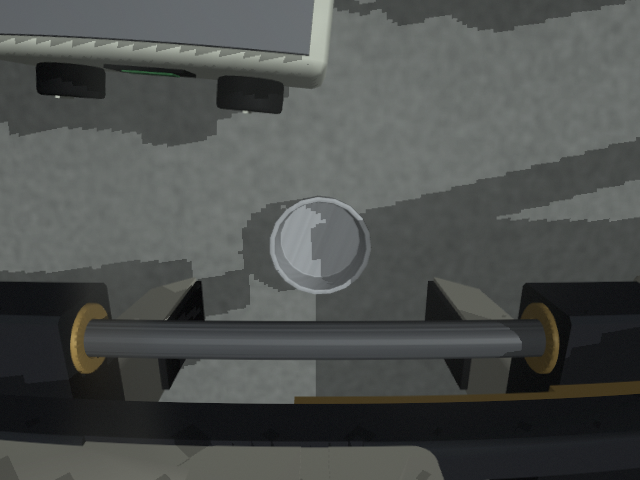

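Dish rim centre is at (320,245), within 2 px of the prediction. Descend and grip it.

Emit:
{"op": "step_arm", "data": {"commands": [[1,0,0,0,0,0,0],[1,0,0,-2.5,0,0,0],[1,0,0,-5,0,0,0],[1,0,0,-7,0,0,0],[1,0,0,-8,0,0,0]], "grip_force": 6}}

```text
time: 26.27
tool_pos: [0.4636, -0.2296, -0.0231]
tool_rot: [3.14, -0.002, 0.0]
contact_force: [1.1, 0.6, 0.8]
opening: 0.0917
grip_force: 0.0
```

Emit:
{"op": "step_arm", "data": {"commands": [[0.5,0,0,0,0,0,0],[0.5,0,0,0,0,0,0],[0.5,0,0,0,0,0,0],[0.5,0,0,0,0,0,0],[0.5,0,0,0,0,0,0]]}}

```text
time: 26.68
tool_pos: [0.4633, -0.2295, -0.0224]
tool_rot: [3.14, -0.002, -0.0]
contact_force: [0.5, 0.1, -0.1]
opening: 0.0633
grip_force: 0.0
```

Emit:
{"op": "step_arm", "data": {"commands": [[0.5,0,0,0,0,0,0],[0.5,0,0,0,0,0,0],[0.5,0,0,0,0,0,0]]}}

```text
time: 26.93
tool_pos: [0.4631, -0.2294, -0.0229]
tool_rot: [3.141, -0.001, -0.0]
contact_force: [-0.7, 0.5, 7.1]
opening: 0.0562
grip_force: 6.0
```

Emit:
{"op": "step_arm", "data": {"commands": [[0.5,0,0,1,0,0,0],[0.5,0,0,3.5,0,0,0],[0.5,0,0,7,0,0,0],[0.5,0,0,10.5,0,0,0],[0.5,0,0,14,0,0,0]]}}

```text
time: 27.35
tool_pos: [0.462, -0.2286, 0.1182]
tool_rot: [-3.141, 0.001, -0.0]
contact_force: [0.6, -1.4, -0.3]
opening: 0.0563
grip_force: 6.0
```

Emit:
{"op": "step_arm", "data": {"commands": [[0.5,0,1,2,0,0,0],[0.5,0,3.5,3,0,0,0],[0.5,0,6.5,3,0,0,0],[0.5,0,9.8,3,0,0,0],[0.5,1,13.1,3,0,0,0]]}}

```text
time: 27.77
tool_pos: [0.471, -0.0968, 0.1471]
tool_rot: [3.142, 0.001, -0.002]
contact_force: [0.3, -0.1, -0.1]
opening: 0.0567
grip_force: 6.0
```

Emit:
{"op": "step_arm", "data": {"commands": [[0.5,2,2.8,0,0,0,0],[0.5,4.2,5.6,0,0,0,0],[0.5,6.4,8.4,0,0,0,0],[0.5,8.6,11.2,0,0,0,0],[0.5,10.8,14,0,0,0,0]]}}

```text
time: 28.18
tool_pos: [0.581, 0.0436, 0.1469]
tool_rot: [3.141, 0.0, -0.0]
contact_force: [0.5, -0.6, 0.0]
opening: 0.0566
grip_force: 6.0
```

Emit:
{"op": "step_arm", "data": {"commands": [[0.5,2.2,3,0,0,0,0],[0.5,4.4,6,0,0,0,0],[0.5,6.6,9,0,0,0,0],[0.5,8,11.4,0,0,0,0],[0.5,8.9,12.8,0,0,0,0]]}}

```text
time: 28.6
tool_pos: [0.67, 0.1732, 0.1462]
tool_rot: [-3.141, 0.0, 0.002]
contact_force: [-0.1, -0.6, 0.1]
opening: 0.0565
grip_force: 6.0
```

Emit:
{"op": "step_arm", "data": {"commands": [[0.5,0,0,0,0,0,0],[0.5,0,0,-1,0,0,0],[0.5,0,0,-3,0,0,0],[0.5,0,0,-5,0,0,0],[0.5,0,0,-6,0,0,0]]}}

```text
time: 29.02
tool_pos: [0.6673, 0.1683, 0.0834]
tool_rot: [3.14, 0.005, -0.001]
contact_force: [-0.9, 0.6, -0.9]
opening: 0.0565
grip_force: 6.0
```

```bash
python3 - <<'E'
from h import *
o=observe(); print(o["tool_pos"],o["opening"],o["grip_force"])
E
```

```text
[0.66734329 0.16829463 0.08341922] 0.056464756240277046 6.000002679065801
```

Emit:
{"op": "step_arm", "data": {"commands": [[0.5,0.2,0.1,-1,0,0,0],[0.5,0.2,0.1,-2,0,0,0],[0.5,0.2,0.1,-2.8,0,0,0],[0.5,0.2,0.1,-3.2,0,0,0],[0.5,0.2,0.1,-3.4,0,0,0]]}}

```text
time: 29.43
tool_pos: [0.6714, 0.1708, 0.0518]
tool_rot: [3.141, 0.001, -0.0]
contact_force: [0.0, -0.3, -1.2]
opening: 0.0564
grip_force: 6.0
```

Emit:
{"op": "step_arm", "data": {"commands": [[0.5,0,0,-0.1,0,0,0],[0.5,0,0,-0.2,0,0,0],[0.5,0,0,-0.2,0,0,0],[0.5,0,0,-0.2,0,0,0]]}}

```text
time: 29.77
tool_pos: [0.6718, 0.171, 0.0508]
tool_rot: [-3.142, -0.001, -0.0]
contact_force: [-0.3, -0.2, -0.2]
opening: 0.0562
grip_force: 6.0
```

Emit:
{"op": "step_arm", "data": {"commands": [[0.5,0,0,-0.1,0,0,0],[0.5,0,0,-0.2,0,0,0],[0.5,0,0,-0.2,0,0,0]]}}

```text
time: 30.02
tool_pos: [0.6714, 0.171, 0.0482]
tool_rot: [3.141, 0.0, -0.0]
contact_force: [0.0, 1.0, -0.3]
opening: 0.0566
grip_force: 6.0
```

Emit:
{"op": "step_arm", "data": {"commands": [[0.5,0,0,-0.1,0,0,0],[0.5,0,0,-0.15,0,0,0],[0.5,0,0,-0.15,0,0,0]]}}

```text
time: 30.27
tool_pos: [0.6717, 0.171, 0.0473]
tool_rot: [3.142, -0.0, -0.0]
contact_force: [-1.1, 0.4, 2.5]
opening: 0.0564
grip_force: 6.0
```

Emit:
{"op": "step_arm", "data": {"commands": [[0.5,0,0,-0.1,0,0,0],[0.5,0,0,-0.1,0,0,0],[0.5,0,0,-0.1,0,0,0]]}}

```text
time: 30.52
tool_pos: [0.6718, 0.171, 0.0468]
tool_rot: [-3.142, -0.001, -0.0]
contact_force: [-1.0, -0.3, 4.9]
opening: 0.0566
grip_force: 6.0
```

Dish is seated. Release and go to the jar.

Emit:
{"op": "step_arm", "data": {"commands": [[0.66,0,0,0,0,0,0],[0.8,0,0,0,0,0,0],[0.9,0,0,0,0,0,0],[0.9,0,0,0,0,0,0],[0.9,0,0,0,0,0,0]]}}

```text
time: 30.93
tool_pos: [0.6714, 0.1709, 0.0455]
tool_rot: [3.141, 0.001, -0.0]
contact_force: [-0.1, -0.3, -0.5]
opening: 0.081
grip_force: 0.0
```

Emit:
{"op": "step_arm", "data": {"commands": [[1,0,0,1,0,0,0],[1,0,0,4,0,0,0],[1,0,0,8,0,0,0],[1,-2,0.5,11,0,0,0],[1,-5,1.3,12,0,0,0]]}}

```text
time: 31.35
tool_pos: [0.6253, 0.1835, 0.1718]
tool_rot: [-3.14, -0.011, -0.002]
contact_force: [0.6, 0.8, 0.5]
opening: 0.0918
grip_force: 0.0
```

Emit:
{"op": "step_arm", "data": {"commands": [[1,-4,1,0,0,0,0],[1,-8,2,0,0,0,0],[1,-12,3,0,0,0,0],[1,-16,4,0,0,0,0],[1,-16.4,4.1,0,0,0,0]]}}

```text
time: 31.77
tool_pos: [0.4507, 0.226, 0.1664]
tool_rot: [3.141, 0.004, 0.003]
contact_force: [0.4, 0.5, -0.1]
opening: 0.0919
grip_force: 0.0
```

Emit:
{"op": "step_arm", "data": {"commands": [[1,0,0,0,0,0,0],[1,0,0,0,0,0,0]]}}

```text
time: 31.93
tool_pos: [0.4587, 0.2253, 0.167]
tool_rot: [-3.141, -0.003, 0.0]
contact_force: [0.8, 0.7, -0.5]
opening: 0.0918
grip_force: 0.0
```

```bash
python3 - <<'E'
from h import *
o=observe(); m=camera_model("wrist"); im=read_camera("wrist"); print(o["tool_pos"],o["opening"],pix(m,[.458,.225,.09]))
u,v=pix(m,[.458,.225,.09]); g=im.max(2)<60  # black cap
n,l,st,c=cv2.connectedComponentsWithStats(g[:275].astype(np.uint8))
for i in range(1,n):
    if st[i,4]>800: print(st[i],c[i].round(), at(m,*c[i],.09).round(4))
E
```

```text
[0.45869765 0.22525192 0.16704013] 0.09179916711481248 [314.60427883 234.32959702]
[ 346   31  113   39 1646] [402.  50.] [0.5721 0.1725 0.09  ]
[583  37  48  72 869] [613.  70.] [0.5654 0.0372 0.09  ]
[ 268  178   89   97 6276] [311. 231.] [0.4599 0.2272 0.09  ]
```

The cap blob centre gives (0.460, 0.227), confirming the jar. Descend onto the cap and grip.

Emit:
{"op": "step_arm", "data": {"commands": [[1,0,0.1,-3,0,0,0],[1,0,0.1,-6,0,0,0],[1,0,0.1,-9,0,0,0],[1,0,0.1,-11.5,0,0,0],[1,0,0.1,-12.6,0,0,0]], "grip_force": 25}}

```text
time: 32.4
tool_pos: [0.4574, 0.2248, 0.0363]
tool_rot: [3.14, 0.004, -0.002]
contact_force: [-1.1, -0.5, -0.8]
opening: 0.0919
grip_force: 0.0
```

Emit:
{"op": "step_arm", "data": {"commands": [[0.5,0,0,0,0,0,0],[0.5,0,0,0,0,0,0],[0.5,0,0,0,0,0,0],[0.5,0,0,0,0,0,0],[0.5,0,0,0,0,0,0]]}}

```text
time: 32.82
tool_pos: [0.4586, 0.2261, 0.0409]
tool_rot: [-3.141, -0.002, -0.0]
contact_force: [-0.8, 0.2, 0.3]
opening: 0.0633
grip_force: 0.0
```

Emit:
{"op": "step_arm", "data": {"commands": [[0.5,0,0,0,0,0,0],[0.5,0,0,0,0,0,0],[0.5,0,0,0,0,0,0],[0.5,0,0,0,0,0,0]]}}

```text
time: 33.15
tool_pos: [0.4583, 0.2262, 0.0407]
tool_rot: [-3.141, -0.002, -0.0]
contact_force: [0.1, -0.5, 7.6]
opening: 0.0576
grip_force: 25.0
```

Jar gripped on the cap (57.6 mm, 25 N). Lift and carry to the midpoint (0.67, 0).

Emit:
{"op": "step_arm", "data": {"commands": [[0.5,0,0,1,0,0,0],[0.5,0,0,3,0,0,0],[0.5,0,0,6,0,0,0],[0.5,0,0,9,0,0,0],[0.5,0,0,12,0,0,0]]}}

```text
time: 33.57
tool_pos: [0.4567, 0.2257, 0.1612]
tool_rot: [3.141, 0.002, -0.0]
contact_force: [0.7, 0.7, -2.5]
opening: 0.0578
grip_force: 25.0
```

Emit:
{"op": "step_arm", "data": {"commands": [[0.5,0.5,-1,1,0,0,0],[0.5,2,-3,1,0,0,0],[0.5,3.5,-5.5,1,0,0,0],[0.5,5.5,-8,1,0,0,0],[0.5,7.5,-10.5,1,0,0,0]]}}

```text
time: 33.98
tool_pos: [0.5325, 0.12, 0.1703]
tool_rot: [3.142, 0.001, 0.001]
contact_force: [0.3, -0.3, -1.5]
opening: 0.0573
grip_force: 25.0
```

Emit:
{"op": "step_arm", "data": {"commands": [[0.5,2.2,-2.3,0,0,0,0],[0.5,4.6,-4.6,0,0,0,0],[0.5,7,-6.8,0,0,0,0],[0.5,9.4,-8.8,0,0,0,0],[0.5,11.6,-10.6,0,0,0,0]]}}

```text
time: 34.4
tool_pos: [0.6491, 0.0133, 0.1698]
tool_rot: [3.141, 0.001, -0.001]
contact_force: [0.2, 0.5, -2.0]
opening: 0.0569
grip_force: 25.0
```

Emit:
{"op": "step_arm", "data": {"commands": [[0.5,1.4,-1,0,0,0,0],[0.5,2.1,-1.5,0,0,0,0],[0.5,2.1,-1.5,0,0,0,0],[0.5,2.1,-1.5,-1,0,0,0],[0.5,2.1,-1.5,-3,0,0,0]]}}

```text
time: 34.82
tool_pos: [0.6702, 0.0005, 0.1417]
tool_rot: [3.141, -0.004, 0.0]
contact_force: [-0.7, -0.1, -2.1]
opening: 0.0577
grip_force: 25.0
```

Emit:
{"op": "step_arm", "data": {"commands": [[0.5,0,0,-2.5,0,0,0],[0.5,0,0,-5,0,0,0],[0.5,0,0,-7.5,0,0,0],[0.5,0,0,-9,0,0,0],[0.5,0,0,-9.5,0,0,0]]}}

```text
time: 35.23
tool_pos: [0.6662, 0.0013, 0.0411]
tool_rot: [-3.141, 0.007, 0.001]
contact_force: [0.7, 0.2, -1.5]
opening: 0.0574
grip_force: 25.0
```

Emit:
{"op": "step_arm", "data": {"commands": [[0.5,0,0,-0.1,0,0,0],[0.5,0,0,-0.2,0,0,0],[0.5,0,0,-0.3,0,0,0],[0.5,0,0,-0.3,0,0,0],[0.5,0,0,-0.3,0,0,0]]}}

```text
time: 35.65
tool_pos: [0.6701, -0.0, 0.043]
tool_rot: [3.141, -0.002, -0.0]
contact_force: [0.6, -0.2, -1.6]
opening: 0.0573
grip_force: 25.0
```

Emit:
{"op": "step_arm", "data": {"commands": [[0.5,0,0,-0.1,0,0,0],[0.5,0,0,-0.1,0,0,0],[0.5,0,0,-0.1,0,0,0]]}}

```text
time: 35.9
tool_pos: [0.6696, -0.0001, 0.041]
tool_rot: [3.141, -0.0, -0.0]
contact_force: [-0.2, 0.3, -2.4]
opening: 0.0573
grip_force: 25.0
```

Emit:
{"op": "step_arm", "data": {"commands": [[0.5,0,0,-0.1,0,0,0],[0.5,0,0,-0.1,0,0,0],[0.5,0,0,-0.1,0,0,0]]}}

```text
time: 36.15
tool_pos: [0.6699, -0.0001, 0.0407]
tool_rot: [3.141, -0.001, -0.0]
contact_force: [-1.6, 0.4, 5.4]
opening: 0.0573
grip_force: 25.0
```

Emit:
{"op": "step_arm", "data": {"commands": [[0.66,0,0,0,0,0,0],[0.75,0,0,0,0,0,0],[0.85,0,0,0,0,0,0],[0.85,0,0,0,0,0,0],[0.85,0,0,0,0,0,0]]}}

```text
time: 36.57
tool_pos: [0.6694, -0.0001, 0.0395]
tool_rot: [3.142, 0.0, -0.0]
contact_force: [0.3, -0.5, 0.2]
opening: 0.0778
grip_force: 0.0
```

Emit:
{"op": "step_arm", "data": {"commands": [[0.85,0,0,2,0,0,0],[0.85,0,0,5,0,0,0],[0.85,0,0,9,0,0,0],[0.85,0,0,13,0,0,0],[0.85,-4,0,16,0,0,0]]}}

```text
time: 36.98
tool_pos: [0.6414, -0.0007, 0.1986]
tool_rot: [3.141, -0.009, -0.0]
contact_force: [-0.5, -0.1, 0.5]
opening: 0.0779
grip_force: 0.0
```

Emit:
{"op": "step_arm", "data": {"commands": [[0.85,-4,0,0,0,0,0],[0.85,-8,0,0,0,0,0],[0.85,-12,0,0,0,0,0],[0.85,-16,0,0,0,0,0],[0.85,-20,0,0,0,0,0]]}}

```text
time: 37.4
tool_pos: [0.4341, 0.0001, 0.1947]
tool_rot: [3.141, -0.0, -0.0]
contact_force: [0.1, 0.3, 0.8]
opening: 0.0784
grip_force: 0.0
```

```bash
python3 - <<'E'
from h import *
a=read_camera("top")[60:330,90:540,::-1]; b=read_camera("scene")[160:400,120:520,::-1]; print(observe()["tool_pos"])
b=cv2.resize(b,(450,270)); c=np.vstack([a,b]); c=cv2.resize(c,None,fx=1.11,fy=1.11,interpolation=cv2.INTER_CUBIC); cv2.imwrite("pics/f.png",c); print(c.shape)
m=camera_model("top")
for n,P in(("beaker/wg",[.67,-.17,.184]),("dish",[.67,.17,.088]),("jar",[.67,0,.09])): print(n,((pix(m,P)-[90,60])*1.11).round())
E
```

```text
[0.42951041 0.00083429 0.19408335]
(599, 500, 3)
beaker/wg [345. 100.]
dish [164. 107.]
jar [250. 112.]
```

View pics/f.png

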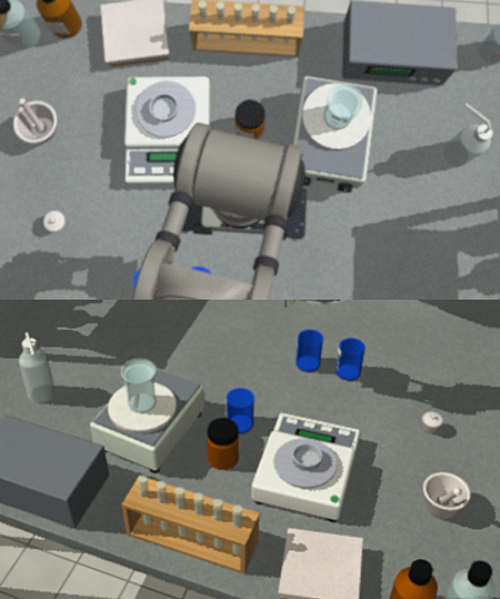

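All is in place: the covered beaker (345,103), the dish (163,107) and the jar (250,112) match their targets. Crucible, wash bottle and mortar look undisturbed.

```bash
python3 -c "
from cell import *
print(hand_in())"
```

```text
the job is handed in; nothing more can be done
None
```

The bench is set up and the job is handed in at about 37 s of the 136 s allowed. Beaker with bar and watch glass is on the plate, dish on the pan and jar at the midpoint, all matching their targets in the last pictures; the crucible, wash bottle and mortar were not touched. The verdict was not shown.

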